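Fetch the low carton from behind the tall ones

ROBOT

A 6-joint arm with a two-finger parallel gripper is mounted at the origin on a cart in front of the work surface, level with it; the furniture and walls round the work are solid. World frame = base frame: x ahead of the robot, y to its left, z up, the work surface at z = 0. Lengths are in m, angles in rad, forces in N, time in s.
With the tool pointing down it reaches from about 0.425 to 0.95 m from the base axis. Payload 14.7 kg.
Tool frame: the origin (TCP) lies midway between the tips of the shut fingers; the grasp point (between the pads) lies 19 mm behind it; x points along the fingers, z is the direction in which the jaws open and shut, and the axes are right-handed (so a half turn about x gives the same grasp; the last joint's range is limited). The gripper opens to 85 mm and grips with 20 to 120 N. Pads are 22 mm wide; open, the fingers measure 114 mm over their backs; the gripper's body (76 mm by 85 mm) begins 54 mm behind the grasp point. The pads swing forward as they close: fully open they stand 13 mm farther back than shut.
Start: joints at [1.247, 0.48, 1.596, -0, 1.065, -0.047], TCP at [0.178, 0.625, 0.204] pointing down, gripper open.
Joint ranges: [-2.75, 2.75], [-0.82, 2.05], [0.23, 2.67], [-1.56, 4.7], [0.09, 2.69], [-2.92, 2.92]. Speed limits (rad/s): [1.89, 1.89, 2.39, 3.01, 3.01, 3.01].

INTERFACE

Orientations are given as a rotation vector (axis times angle).
In Python, from rig import manip gives the robot as it stands.
- The arm moves only by the tool servo_tool, never from a script. Its argument "plan" is a list that holds one entry, the list of rows, each a list of 5 numbers: the finger opening in mm, from 0 to 85.4, then the shift along the tool's x, y, z in mm, then the turn about the tool's x in rad. A call has 1 to 12 rows; each row is the pose to reach, as a shift and turn from the pose commanded when the call began, along the tool's axes at that moment; what a row does not reach only later rows make up. A row lasts 1/12 s, in which the tool goes at most 41.7 mm and 7.16 degrees, less where a joint would pass 70% of its speed; a pose out of reach is approached as far as the arm can. A call with a gripper value outside its range is refused whole. The fingers move at their own pace and stop on an object; "grip_force" is the grip in N (left out, the last holds). Time passes only in rows, so rows that repeat a pose let the fingers close. It gives the time, the measured TCP pose, the force and the opening at its end, in the units of the state.
- manip.sense(): the state, without advancing time (a new reading comes with each control period).
- manip.get_image(name): name is "scene" or "side" or "wrist"; returns a dict with "image" (420x560x3 uint8, red, green, blue), "z_map" (420x560 float32, m along the optical axis (not along the pixel's ray), 0 where there is no reading), "intrinsics" (3x3 intrinsics, pixels), "rvec" (rotation vector, rad) and "tvec" (3), from world to camera coordinates, as OpenCV has them; the wrist camera has in their place "T_tool_cam" (4x4, takes a point from camera to tool coordinates, whose origin is the TCP and whose axes are the tool frame's). Camera axes: x right, y down, z forward; pixel columns grow to the right and rows downward; lengths in m; the calibration is good to about 2 mm. The wrist camera is an equidistant fisheye: a pixel r from the principal point sees the ray r / f radians off the axis. A picture is of the moment at which its call begins: read the wrist's pose just before it.
- manip.finish_job(): hands the job in, once; it reports no verdict.
The state is a dict: "time_s": time; "qpos": joint angles; "dq": joint speeds; "effort": joint torques, N m; "eef_pos": TCP position; "ee_rot": TCP orientation; "ft_force": force on the tool from outside, world axes, zero at the start; "ft_torque": the same for the moment, N m; "finger_gap": finger opening in m.
Only numpy, scipy, OpenCV 4.12 (cv2) and the standard library are available. Lean on these libraries where they do the work, as an engineer would, in place of code of your own. Each camera call takes 0.05 s, during which the arm holds its last target. There are 200 camera calls.

TASK

A customer has bought the low carton at the back of the display board. Stand the two tall cartons from in front of it upright in the long side tray, leaving the low one where it is meanwhile, then set the low carton upright in the marked middle of the square serving tray. Last, put both tall cartons back upright on the board, each on the marked place where it stood before and square to the board; knock nothing over and leave the price cards and the ribbon spool where they are.

Things in the scene. Friction and masses are not known exactly. Their poses are not given: they have to be found in the camera images.
- carton_high: The tallest teal and cream carton, 36 (x) x 46 (y) x 135 (z) mm, about 0.14 kg, loose, solid. Origin: centre of the underside, z up. It stands on one of the two front places of the display board, its x along the board's x.
- carton_middle: The second tall teal and cream carton, 36 (x) x 44 (y) x 105 (z) mm, about 0.14 kg, loose, solid. Origin: centre of the underside, z up. It stands on the other front place of the board, its x along the board's x.
- carton_low: The low teal and cream carton that was sold, 36 (x) x 50 (y) x 50 (z) mm, about 0.14 kg, loose, solid. Origin: centre of the underside, z up. It stands on the rear place of the board, about 8 to 10 mm behind the backs of the two tall ones and overlapping both sideways, its x along the board's x.
- display_board: Fixed flat dark wooden board, 130 (x) x 160 (y) mm, top face 12 mm above its origin (centre of the underside); its -x edge, with a brass strip, is the front. Flush brass lines (no height) mark three places: two in front centred at x = -30, y = +33 and -33 mm, and one behind at x = +16, y = 0 mm. The tall cartons start within 3 mm of the front centres (about 20 mm between them); which one is left and which right varies. The board is turned up to 0.4 rad.
- side_tray: Fixed pale wooden tray with room for both tall cartons, 130 (x) x 190 (y) mm outside, rim 5 mm thick and 12 mm high, inner floor 5 mm above its origin (centre of the underside); its length is along y. Empty at the start.
- serving_tray: Fixed square wooden tray, 130 x 130 mm outside, rim 5 mm thick and 10 mm high, inner floor 5 mm above its origin (centre of the underside). A flush brass square line, 58 mm wide, marks the middle. Empty at the start.
- price_card_1: Bystander: small loose price card in a wooden block, 18 x 58 x 38 mm, at the counter's front edge, left of the middle. Origin: centre of the underside. Leave alone.
- price_card_2: Bystander: the same kind of price card, right of the middle. Origin: centre of the underside. Leave alone.
- ribbon_spool: Bystander: loose spool of ribbon lying flat, 64 mm across, 26 mm high, behind the work. Origin: centre of the underside. Leave alone.
Mind the look-alikes: they are no part of the job. Of the things that look like the carton_low, the smaller one is meant.

How it is judged:
On the way, in this order (a step that is already met when the one before it is completed fails the run):
1. both tall cartons stand released in the side tray while the low carton is still in its place on the board (within 30 mm) (x of carton_high in the frame of side_tray between -0.05 and 0.05 m and y of carton_high in the frame of side_tray between -0.08 and 0.08 m and z of each of carton_high, carton_middle in the frame of side_tray below 0.015 m and linear speed of each of carton_high, carton_middle below 0.02 m/s and angular speed of each of carton_high, carton_middle below 0.2 rad/s and angle between each of carton_high, carton_middle's own z axis and vertical below 0.1 rad and contact force between each of carton_high, carton_middle and the fingers below 0.05 N and x of carton_middle in the frame of side_tray between -0.05 and 0.05 m and y of carton_middle in the frame of side_tray between -0.08 and 0.08 m and distance of carton_low from where it was at the start of the episode below 0.03 m), for 0.2 s.
2. the low carton stands released in the middle of the serving tray (within 15 mm) while both tall ones wait in the side tray (horizontal distance between carton_low and serving_tray below 0.015 m and z of carton_low in the frame of serving_tray below 0.013 m and linear speed of each of carton_low, carton_high, carton_middle below 0.02 m/s and angular speed of each of carton_low, carton_high, carton_middle below 0.2 rad/s and angle between each of carton_low, carton_high, carton_middle's own z axis and vertical below 0.1 rad and contact force between each of carton_low, carton_high, carton_middle and the fingers below 0.05 N and x of carton_high in the frame of side_tray between -0.05 and 0.05 m and y of carton_high in the frame of side_tray between -0.08 and 0.08 m and z of each of carton_high, carton_middle in the frame of side_tray below 0.015 m and x of carton_middle in the frame of side_tray between -0.05 and 0.05 m and y of carton_middle in the frame of side_tray between -0.08 and 0.08 m), for 0.2 s.
At the end, for the whole second after the job is handed in: The low carton stands upright on the floor of the serving tray, within 15 mm of its middle; each tall carton stands upright on the display board within 15 mm of where it stood at the start and square to the board within 0.2 rad; all are released and at rest (horizontal distance between carton_low and serving_tray below 0.015 m and z of carton_low in the frame of serving_tray below 0.013 m and linear speed of each of carton_low, carton_high, carton_middle below 0.02 m/s and angular speed of each of carton_low, carton_high, carton_middle below 0.2 rad/s and angle between each of carton_low, carton_high, carton_middle's own z axis and vertical below 0.1 rad and contact force between each of carton_low, carton_high, carton_middle and the fingers below 0.05 N and distance of each of carton_high, carton_middle from where it was at the start of the episode below 0.015 m and angle between the x axis of each of carton_high, carton_middle and the x axis of display_board, either way round below 0.2 rad); the robot touches nothing.
It fails at once if a carton is tipped over (more than 0.6 rad) (angle between any of carton_high, carton_middle, carton_low's own z axis and vertical above 0.6 rad).
It fails at once if a price card or the ribbon spool is moved by more than 30 mm or tipped over (distance of any of price_card_1, price_card_2, ribbon_spool from where it was at the start of the episode above 0.03 m or angle between any of price_card_1, price_card_2, ribbon_spool's own z axis and vertical above 0.6 rad).
It also fails if it takes over 141 s, if anything falls off the work surface, if the arm or the gripper's body presses on something with over 40 N, if the wrist force passes 120 N, or if a joint passes its speed limit or range.

## Working session

There is one attempt and no reset: what is moved stays moved. The work goes in short steps, Python scripts to look and compute and a tool call to move; the robot and the scene stay as the last step left them, time stands still between calls to the robot, and variables do not carry over. Pictures are saved under pics/ and viewed, about 12 in all and at most 16, crops included, and the job is handed in when it is done.

Besides the shell and the picture viewer there is one more tool, called after "Call:" as a command line: name --argument value ..., lists and objects as JSON in quotes. servo_tool: Moves the arm, as the interface text tells. Its arguments: {"type":"object","properties":{"plan":{"type":"array"},"grip_force":{"type":"number"}},"required":["plan"]}

```bash
mkdir -p pics; cat > h.py <<'E'
from rig import manip
import numpy as np, cv2
from scipy.spatial.transform import Rotation as R
def cam(n):
    d=manip.get_image(n); return d
def cloud(d):
    z=d["z_map"]; K=np.array(d["intrinsics"]); v,u=np.mgrid[:z.shape[0],:z.shape[1]]
    p=np.stack([(u-K[0,2])/K[0,0]*z,(v-K[1,2])/K[1,1]*z,z],-1)
    Rm=R.from_rotvec(np.array(d["rvec"]).ravel()).as_matrix()
    w=(p-np.array(d["tvec"]).ravel())@Rm
    w[z<=0]=np.nan
    return w
def save(d,n): cv2.imwrite("pics/"+n,d["image"][:,:,::-1])
E
python3 - <<'E'
from h import *
print(manip.sense())
for n in("scene","side"):
    d=cam(n); save(d,n+"0.png"); np.savez(n+"0.npz",image=d["image"],w=cloud(d)); print(n,d["intrinsics"],d["rvec"],d["tvec"])
E
```

```text
{'time_s': 0.0, 'qpos': array([ 1.24741356e+00,  4.80821346e-01,  1.59689428e+00, -2.78508947e-08,
        1.06510057e+00, -4.65824024e-02]), 'dq': array([-1.09124725e-03, -2.47548042e-03, -7.23263178e-04, -6.34231536e-05,
       -5.10513628e-04,  8.51141572e-04]), 'effort': array([ 6.65083116e-04, -9.50669074e+01, -4.30159700e+01, -1.15549946e-05,
        1.27220928e-02,  3.30845955e-05]), 'eef_pos': array([0.17745433, 0.62483089, 0.20357162]), 'ee_rot': array([-1.00363566,  1.32855583,  1.00248531]), 'ft_force': array([ 0.46221472, -0.01533907,  0.43840788]), 'ft_torque': array([-0.044656  , -0.05538003, -0.02171978]), 'finger_gap': 0.08540848018353672}
scene [[403.46746687   0.         284.07752683]
 [  0.         403.46746687 211.70879395]
 [  0.           0.           1.        ]] [ 1.0063596  -2.14074486  1.28000745] [0.35366943 0.20563316 0.87433503]
side [[463.67445892   0.         275.45721245]
 [  0.         463.67445892 207.42005011]
 [  0.           0.           1.        ]] [ 0.28984802 -2.76425284  1.25493844] [0.53329964 0.09099903 1.29145241]
```

View pics/scene0.png

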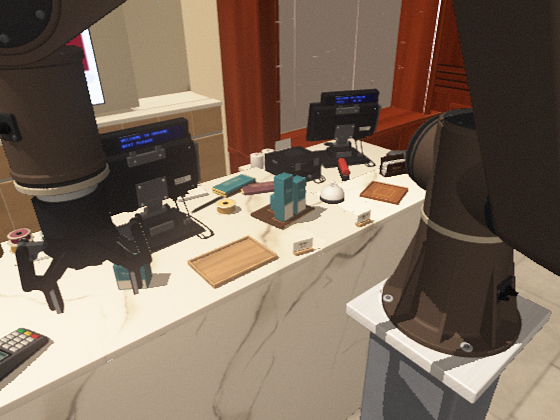

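View pics/side0.png

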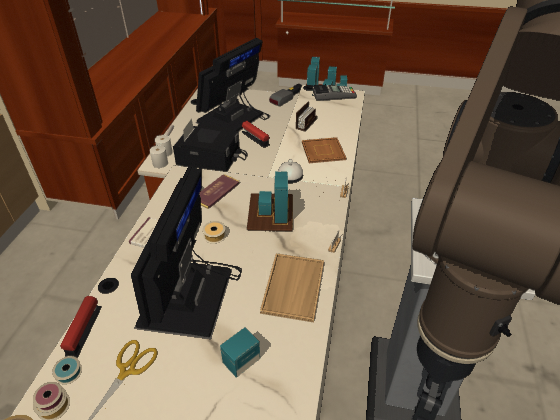

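The scene view shows the board with its cartons around (285,200), the side tray at (232,262), the serving tray at (385,192) and the price cards at (303,246) and (364,218). In the side view the board is at (270,210), the side tray at (293,287), the serving tray at (324,150), the spool at (214,231) and a larger look-alike teal carton at (240,352).

```bash
cat > m.py <<'E'
from h import *
for n in("scene","side"):
    f=np.load(n+"0.npz"); im=f["image"]; w=f["w"]; hsv=cv2.cvtColor(im,cv2.COLOR_RGB2HSV)
    def rect(mask,name):
        m=cv2.morphologyEx(mask.astype(np.uint8),cv2.MORPH_OPEN,np.ones((2,2)))
        k,l,s,c=cv2.connectedComponentsWithStats(m)
        for i in range(1,k):
            if s[i,4]<25: continue
            p=w[l==i]; 
            r=cv2.minAreaRect((p[:,:2]*1000).astype(np.float32))
            print(n,name,c[i].round(),s[i,4],"ctr",np.round(r[0]),"size",np.round(r[1]),"ang",round(r[2],1),"z",np.nanpercentile(p[:,2],[2,50,98]).round(3))
    with np.errstate(all="ignore"):
        ws=(w[...,0]>.3)&(w[...,0]<1.0)&(abs(w[...,1])<.75)
        teal=(hsv[...,0]>80)&(hsv[...,0]<105)&(hsv[...,1]>90)
        rect(ws&teal&(w[...,2]>.015),"teal")
        for a,b in((.118,.165),(.098,.1245),(.055,.07)): rect(ws&(w[...,2]>a)&(w[...,2]<b)&(hsv[...,1]>60),"top%.3f"%a)
        brown=(hsv[...,0]<22)&(hsv[...,1]>85)
        rect(ws&brown&(abs(w[...,2])<.022),"brown")
E
python3 m.py
python3 - <<'E'
import cv2
a=cv2.imread('pics/scene0.png')[165:235,235:335]; b=cv2.imread('pics/side0.png')[160:240,230:320]
a=cv2.resize(a,(560,392),interpolation=2);b=cv2.resize(b,(0,0),fx=2.5,fy=4.9,interpolation=2)
cv2.imwrite('pics/c0.png',cv2.hconcat([a,cv2.resize(b,(240,392))]))
E
```

```text
scene teal [283. 178.] 87 ctr [518.  33.] size [30. 41.] ang 10.4 z [0.136 0.147 0.15 ]
scene teal [299. 180.] 51 ctr [525. -33.] size [29. 36.] ang 37.7 z [0.113 0.117 0.119]
scene teal [279. 186.] 33 ctr [515.  50.] size [28.  7.] ang 12.6 z [0.114 0.123 0.128]
scene top0.118 [193. 179.] 105 ctr [1370. -119.] size [  38. 1561.] ang 62.7 z [0.114 0.136 0.16 ]
scene top0.118 [282. 180.] 164 ctr [520.  31.] size [35. 47.] ang 12.2 z [0.117 0.143 0.149]
scene top0.098 [298. 180.] 60 ctr [531. -31.] size [29. 39.] ang 14.0 z [0.108 0.117 0.119]
scene top0.098 [186. 190.] 118 ctr [1366. -108.] size [  66. 1578.] ang 61.1 z [0.01  0.107 0.117]
scene top0.098 [280. 191.] 69 ctr [516.  48.] size [32.  6.] ang 16.2 z [0.098 0.109 0.121]
scene top0.055 [392. 158.] 81 ctr [ 554. -526.] size [95. 10.] ang 72.8 z [0.05  0.058 0.065]
scene top0.055 [280. 206.] 41 ctr [516.  49.] size [29.  7.] ang 13.2 z [0.052 0.061 0.067]
scene brown [344. 167.] 134 ctr [ 726. -455.] size [ 46. 175.] ang 51.8 z [-0.017  0.007  0.012]
scene brown [396. 173.] 114 ctr [ 350. -250.] size [ 73. 708.] ang 32.7 z [-0.
[... 2077 characters left out ...]
5. -57.] size [159.  65.] ang 66.6 z [0.005 0.012 0.016]
side brown [345. 192.] 60 ctr [ 354. -137.] size [56. 17.] ang 87.9 z [-0.002  0.009  0.033]
side brown [269. 217.] 944 ctr [557.   2.] size [129. 168.] ang 10.5 z [-0.     0.012  0.025]
side brown [216. 239.] 88 ctr [682. 141.] size [56. 26.] ang 37.7 z [-0.001  0.007  0.018]
side brown [335. 247.] 68 ctr [355. 102.] size [51. 14.] ang 67.4 z [-0.001  0.008  0.013]
side brown [294. 289.] 3238 ctr [440. 260.] size [129. 201.] ang 0.4 z [0.001 0.006 0.013]
side brown [134. 361.] 676 ctr [755. 536.] size [88. 72.] ang 55.4 z [-0.002  0.008  0.012]
side brown [ 59. 412.] 130 ctr [846. 674.] size [52. 20.] ang 58.3 z [-0.001  0.004  0.014]
```

View pics/c0.png

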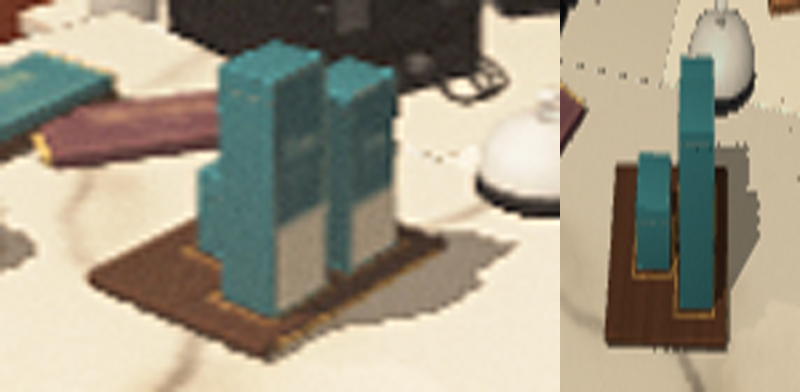

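High is the left carton at about (521,30) and middle the right one at (532,-33). The board's yaw is about 10.5°. I'll grip both across their x from above, taking high first.

```bash
cat >> h.py <<'E'
def go(x,y,z,yawdeg=None):
    s=manip.sense(); M=R.from_rotvec(s["ee_rot"]).as_matrix(); p=s["eef_pos"]*1000
    d=M.T@(np.array([x,y,z])-p); t=0
    if yawdeg is not None:
        cur=np.degrees(np.arctan2(M[1,2],M[0,2])); dy=(yawdeg-cur+90)%180-90
        t=-np.radians(dy)  # tool x down
    print("pos",p.round(1),"jaw yaw",round(np.degrees(np.arctan2(M[1,2],M[0,2])),1),"toolx",M[:,0].round(4),"j6",s["qpos"][5].round(2),"gap",round(s["finger_gap"]*1000,1),"F",s["ft_force"].round(1),"t",round(s["time_s"],1))
    print("shift",d.round(1),"turn",round(t,3)); print("world x,y in tool",M[0].round(3),M[1].round(3))
E
python3 -c "
from h import *
go(522,30,240,10.5)"
```

```text
pos [177.5 624.9 203.7] jaw yaw 74.1 toolx [-3.e-04 -1.e-03 -1.e+00] j6 -0.05 gap 85.5 F [ 0.7 -0.5  0.2] t 0.1
shift [ -35.9 -494.  -478.1] turn 1.111
world x,y in tool [-0.    -0.962  0.273] [-0.001  0.273  0.962]
```

Call:
servo_tool --plan '[[[85,-36,-40,-40,0.1],[85,-36,-494,-478,1.111],[85,-36,-494,-478,1.111],[85,-36,-494,-478,1.111],[85,-36,-494,-478,1.111],[85,-36,-494,-478,1.111],[85,-36,-494,-478,1.111],[85,-36,-494,-478,1.111],[85,-36,-494,-478,1.111],[85,-36,-494,-478,1.111],[85,-36,-494,-478,1.111],[85,-36,-494,-478,1.111]]]' --grip_force 40

```text
time_s: 1.1
eef_pos: [0.4252, 0.1963, 0.2362]
ee_rot: [-0.144, 1.566, 0.144]
ft_force: [1.3, 0.9, 0.0]
finger_gap: 0.0851
```

```bash
python3 -c "
from h import *
go(522,30,240,10.5)"
```

```text
pos [425.2 196.3 236.2] jaw yaw 10.5 toolx [ 0.  0. -1.] j6 0.18 gap 85.1 F [1.3 0.9 0. ] t 1.1
shift [  -3.8 -181.1   64.9] turn -0.0
world x,y in tool [ 0.    -0.182  0.983] [0.    0.983 0.182]
```

Call:
servo_tool --plan '[[[85,-4,-181,65,0],[85,-4,-181,65,0],[85,-4,-181,65,0],[85,-4,-181,65,0],[85,-4,-181,65,0],[85,-4,-181,65,0],[85,-4,-181,65,0],[85,-4,-181,65,0]]]'

```text
time_s: 1.77
eef_pos: [0.521, 0.0323, 0.2398]
ee_rot: [-0.143, 1.567, 0.144]
ft_force: [-1.2, 0.7, 0.1]
finger_gap: 0.0849
```

```bash
cat >> h.py <<'E'
def wrist():
    s=manip.sense(); d=manip.get_image("wrist"); z=d["z_map"]; K=np.array(d["intrinsics"]); T=np.array(d["T_tool_cam"])
    v,u=np.mgrid[:z.shape[0],:z.shape[1]]; a=(u-K[0,2])/K[0,0]; b=(v-K[1,2])/K[1,1]; th=np.hypot(a,b)+1e-9
    t=np.tan(th); p=np.stack([a/th*t*z,b/th*t*z,z],-1)
    w=(p@T[:3,:3].T+T[:3,3])@R.from_rotvec(s["ee_rot"]).as_matrix().T+s["eef_pos"]
    w[z<=0]=np.nan; return d,w
def tops(w,lo,hi,cx,cy,r=60,minn=30):
    with np.errstate(all="ignore"):
        m=(w[...,2]*1000>lo)&(w[...,2]*1000<hi)&(np.hypot(w[...,0]*1000-cx,w[...,1]*1000-cy)<r)
    p=w[m]*1000
    if len(p)<minn: print("few",len(p)); return
    rr=cv2.minAreaRect(p[:,:2].astype(np.float32)); print(lo,len(p),"ctr",np.round(rr[0],1),"size",np.round(rr[1],1),"ang",round(rr[2],1),"z",np.median(p[:,2]).round(1))
E
python3 -c "
from h import *
go(522,30,96,10.5)
d,w=wrist(); save(d,'w1.png')
tops(w,140,155,521,30,45); tops(w,112,124,533,-34,45); tops(w,56,68,574,5,60)
d=cam('side'); save(d,'s1.png'); w=cloud(d)
tops(w,140,155,521,30,40);tops(w,112,124,533,-34,40);tops(w,56,68,574,5,60)
d=cam('scene');w=cloud(d)
tops(w,140,155,521,30,40);tops(w,112,124,533,-34,40);tops(w,56,68,574,5,60)
"
```

```text
pos [521.   32.3 239.8] jaw yaw 10.5 toolx [-1.e-03  3.e-04 -1.e+00] j6 -0.18 gap 84.9 F [-1.2  0.7  0.1] t 1.8
shift [143.8  -2.6   0.7] turn -0.001
world x,y in tool [-0.001 -0.181  0.983] [0.    0.983 0.181]
140 2333 ctr [523.7  29.2] size [36.4 46.5] ang 11.7 z 148.3
112 1516 ctr [535.8 -32.3] size [36.4 44.6] ang 11.6 z 118.1
56 1355 ctr [576.8   3.3] size [36.3 50. ] ang 9.4 z 63.2
140 167 ctr [523.2  29.5] size [33.  49.9] ang 11.1 z 147.4
112 58 ctr [537.6 -42.3] size [35.3 27.2] ang 16.1 z 117.6
56 160 ctr [576.3   3. ] size [36.5 59.6] ang 10.0 z 62.4
140 126 ctr [522.4  29.1] size [37.2 47. ] ang 11.6 z 147.4
112 81 ctr [535.1 -32.3] size [38.3 45.1] ang 10.9 z 117.2
56 30 ctr [558.4   9. ] size [71.  63.7] ang 75.2 z 60.9
```

View pics/w1.png

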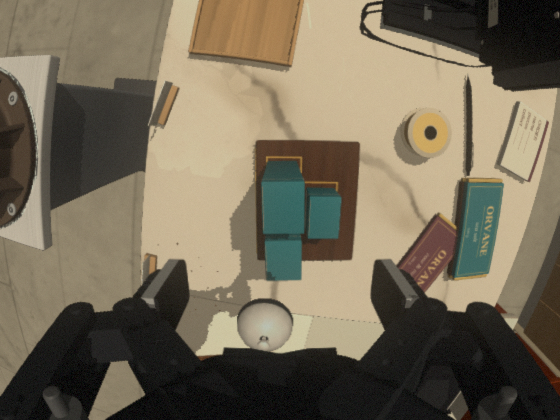

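The wrist view shows the board square-on. High's top is near (283,205), middle's at (283,258), low's at (323,213), and there is a bell at (265,325). Descending on high.

Call:
servo_tool --plan '[[[85,0,-3.4,1.7,-0.017],[85,40,-3.4,1.7,-0.017],[85,80,-3.4,1.7,-0.017],[85,115,-3.4,1.7,-0.017],[85,135,-3.4,1.7,-0.017],[85,144,-3.4,1.7,-0.017],[85,144,-3.4,1.7,-0.017],[30,144,-3.4,1.7,-0.017],[30,144,-3.4,1.7,-0.017],[30,144,-3.4,1.7,-0.017],[30,144,-3.4,1.7,-0.017],[30,144,-3.4,1.7,-0.017]]]'

```text
time_s: 2.92
eef_pos: [0.5247, 0.0291, 0.0975]
ee_rot: [-0.157, 1.563, 0.157]
ft_force: [-2.8, 0.4, 12.0]
finger_gap: 0.0361
```

Call:
servo_tool --plan '[[[30,0,0,0,0],[30,0,0,0,0],[30,0,0,0,0],[30,0,0,0,0]]]'

```text
time_s: 3.25
eef_pos: [0.5247, 0.029, 0.0975]
ee_rot: [-0.157, 1.563, 0.157]
ft_force: [-1.6, 0.2, 12.1]
finger_gap: 0.0351
```

```bash
python3 -c "
from h import *
go(523.3,29.3,96,11.5)"
```

```text
pos [524.7  29.   97.5] jaw yaw 11.5 toolx [ 0.002 -0.    -1.   ] j6 -0.2 gap 35.1 F [-1.6  0.2 12.1] t 3.2
shift [ 1.5  0.5 -1.3] turn -0.001
world x,y in tool [ 0.002 -0.199  0.98 ] [-0.     0.98   0.199]
```

Call:
servo_tool --plan '[[[30,-15,0,0,0],[30,-35,0,0,0],[30,-55,0,0,0],[30,-70,0,0,0],[30,-70,0,0,0]]]'

```text
time_s: 3.67
eef_pos: [0.5258, 0.0291, 0.1695]
ee_rot: [-0.157, 1.56, 0.157]
ft_force: [1.0, 0.8, -1.0]
finger_gap: 0.0352
```

```bash
python3 -c "
from h import *
go(440,305,160,0)"
```

```text
pos [525.8  29.1 169.5] jaw yaw 11.5 toolx [ 0.0051 -0.     -1.    ] j6 -0.2 gap 35.2 F [ 1.   0.8 -1. ] t 3.7
shift [  9.  287.5 -29.3] turn 0.2
world x,y in tool [ 0.005 -0.199  0.98 ] [-0.     0.98   0.199]
```

Call:
servo_tool --plan '[[[30,0,15,-2,0.02],[30,0,40,-4,0.04],[30,0,70,-7,0.06],[30,3,100,-10,0.08],[30,5,130,-13,0.1],[30,5,160,-16,0.12],[30,5,190,-19,0.14],[30,5,220,-22,0.16],[30,5,250,-25,0.18],[30,5,272,-28,0.2],[30,5,287,-29,0.2],[30,5,287,-29,0.2]]]'

```text
time_s: 4.67
eef_pos: [0.4375, 0.307, 0.1608]
ee_rot: [-0.001, 1.571, 0.002]
ft_force: [-1.0, 0.1, -1.4]
finger_gap: 0.0351
```

```bash
python3 -c "
from h import *
go(440,305,91.5,0)
d=cam('side'); save(d,'s2.png')"
```

```text
pos [437.5 307.  160.8] jaw yaw 0.1 toolx [ 0.e+00  6.e-04 -1.e+00] j6 0.55 gap 35.1 F [-1.   0.1 -1.4] t 4.7
shift [69.3 -2.   2.5] turn 0.002
world x,y in tool [ 0.    -0.002  1.   ] [0.001 1.    0.002]
```

View pics/s2.png

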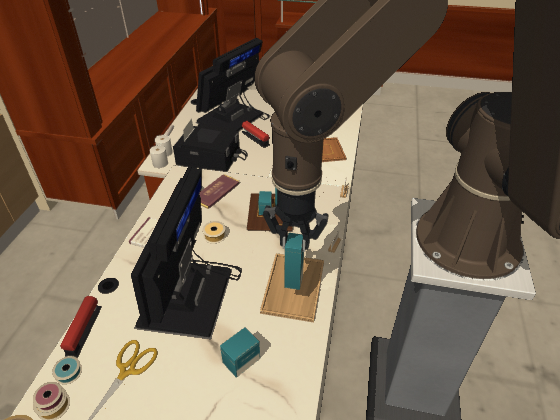

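The carton hangs upright at (294,262) above the tray. Lowering and releasing.

Call:
servo_tool --plan '[[[30,15,-2,2.5,0],[30,35,-2,2.5,0],[30,52,-2,2.5,0],[30,62,-2,2.5,0],[30,67,-2,2.5,0],[30,69.5,-2,2.5,0],[30,69.5,-2,2.5,0],[30,69.5,-2,2.5,0],[45,69.5,-2,2.5,0],[80,69.5,-2,2.5,0],[85,69.5,-2,2.5,0],[85,69.5,-2,2.5,0]]]'

```text
time_s: 5.72
eef_pos: [0.4412, 0.3028, 0.092]
ee_rot: [0.0, 1.57, 0.0]
ft_force: [0.7, -0.1, -0.1]
finger_gap: 0.0791
```

Call:
servo_tool --plan '[[[85,0,0,0,0],[85,0,0,0,0],[85,-30,0,0,0],[85,-70,0,0,0],[85,-110,0,0,0],[85,-145,0,0,0],[85,-145,0,0,0]]]'

```text
time_s: 6.3
eef_pos: [0.4438, 0.3044, 0.2434]
ee_rot: [0.004, 1.563, 0.004]
ft_force: [0.8, 0.3, 0.6]
finger_gap: 0.0852
```

```bash
python3 -c "
from h import *
d,w=wrist(); tops(w,132,150,440,305,45)
go(535.6,-32.3,236,11.3)"
```

```text
132 2184 ctr [440.6 303.3] size [45.8 36.6] ang 89.8 z 141.2
pos [442.8 303.8 240.4] jaw yaw 0.0 toolx [ 0.0057  0.0035 -1.    ] j6 0.54 gap 84.5 F [-0.5  0.5 -0.7] t 6.3
shift [   3.8 -336.1   92.7] turn -0.197
world x,y in tool [ 0.006 -0.     1.   ] [0.003 1.    0.   ]
```

High stands at (440.6,303.3) with its top at 141. Next, middle.

Call:
servo_tool --plan '[[[85,0,-35,10,-0.05],[85,0,-75,20,-0.1],[85,0,-115,30,-0.15],[85,0,-155,42,-0.197],[85,0,-195,53,-0.197],[85,0,-235,64,-0.197],[85,0,-275,76,-0.197],[85,4,-310,88,-0.197],[85,4,-336,92.7,-0.197],[85,4,-336,92.7,-0.197],[85,4,-336,92.7,-0.197]]]'

```text
time_s: 7.27
eef_pos: [0.5332, -0.0346, 0.2316]
ee_rot: [-0.152, 1.567, 0.153]
ft_force: [-1.3, 1.1, -0.6]
finger_gap: 0.085
```

```bash
python3 -c "
from h import *
d,w=wrist(); tops(w,110,126,535,-32,45);tops(w,56,70,576,3,50)
go(535.6,-32.3,77,11.3)"
```

```text
110 1945 ctr [535.8 -32.6] size [36.2 44.4] ang 11.7 z 118.3
56 1630 ctr [561.2   0.8] size [68.3 50.3] ang 9.2 z 63.2
pos [533.1 -33.6 231.8] jaw yaw 11.2 toolx [-1.6e-03  4.0e-04 -1.0e+00] j6 -0.32 gap 84.7 F [0.2 0.6 1. ] t 7.3
shift [154.8   0.6   3. ] turn -0.002
world x,y in tool [-0.002 -0.194  0.981] [0.    0.981 0.194]
```

Call:
servo_tool --plan '[[[85,30,0.6,2.5,-0.005],[85,70,0.6,2.5,-0.005],[85,105,0.6,2.5,-0.005],[85,130,0.6,2.5,-0.005],[85,147,0.6,2.5,-0.005],[85,154,0.6,2.5,-0.005],[85,154,0.6,2.5,-0.005],[30,154,0.6,2.5,-0.005],[30,154,0.6,2.5,-0.005],[30,154,0.6,2.5,-0.005],[30,154,0.6,2.5,-0.005],[30,154,0.6,2.5,-0.005]]]'

```text
time_s: 8.32
eef_pos: [0.5367, -0.0324, 0.0798]
ee_rot: [-0.159, 1.563, 0.158]
ft_force: [-2.5, 0.9, 10.0]
finger_gap: 0.035
```

Call:
servo_tool --plan '[[[30,0,0,0,0],[30,0,0,0,0],[30,0,0,0,0],[30,0,0,0,0]]]'

```text
time_s: 8.65
eef_pos: [0.5366, -0.0324, 0.0798]
ee_rot: [-0.159, 1.563, 0.158]
ft_force: [-2.5, 0.6, 11.5]
finger_gap: 0.035
```

Call:
servo_tool --plan '[[[30,-15,0,0,0],[30,-35,0,0,0],[30,-60,0,0,0],[30,-80,0,0,0],[30,-80,0,0,0],[30,-80,0,0,0]]]'

```text
time_s: 9.15
eef_pos: [0.5369, -0.0325, 0.16]
ee_rot: [-0.159, 1.562, 0.158]
ft_force: [0.5, -0.2, -1.9]
finger_gap: 0.0349
```

```bash
python3 -c "
from h import *
go(440,213,157,0)"
```

```text
pos [536.9 -32.5 160. ] jaw yaw 11.6 toolx [ 2.9e-03 -3.0e-04 -1.0e+00] j6 -0.32 gap 34.9 F [ 0.5 -0.2 -1.9] t 9.2
shift [  2.6 259.9 -45.7] turn 0.202
world x,y in tool [ 0.003 -0.2    0.98 ] [-0.    0.98  0.2 ]
```

Call:
servo_tool --plan '[[[30,0,15,-3,0.02],[30,0,40,-7,0.04],[30,0,70,-12,0.06],[30,0,100,-17,0.08],[30,0,130,-22,0.1],[30,0,160,-28,0.13],[30,0,190,-33,0.16],[30,0,220,-38,0.19],[30,0,245,-43,0.202],[30,0,260,-45.7,0.202],[30,0,260,-45.7,0.202],[30,0,260,-45.7,0.202]]]'

```text
time_s: 10.15
eef_pos: [0.4383, 0.2135, 0.1579]
ee_rot: [-0.002, 1.572, 0.001]
ft_force: [0.6, -0.4, -1.3]
finger_gap: 0.0349
```

```bash
python3 -c "
from h import *
go(440,213,73.8,0)"
```

```text
pos [438.3 213.5 157.9] jaw yaw 0.1 toolx [-1.2e-03 -6.0e-04 -1.0e+00] j6 0.39 gap 34.9 F [ 0.6 -0.4 -1.3] t 10.2
shift [84.1 -0.5  1.8] turn 0.002
world x,y in tool [-0.001 -0.002  1.   ] [-0.001  1.     0.002]
```

Call:
servo_tool --plan '[[[30,20,0,1.8,0],[30,45,0,1.8,0],[30,65,0,1.8,0],[30,77,0,1.8,0],[30,82,0,1.8,0],[30,84.2,0,1.8,0],[30,84.2,0,1.8,0],[30,84.2,0,1.8,0],[45,84.2,0,1.8,0],[80,84.2,0,1.8,0],[85,84.2,0,1.8,0],[85,84.2,0,1.8,0]]]'

```text
time_s: 11.15
eef_pos: [0.4411, 0.2134, 0.0749]
ee_rot: [0.0, 1.57, 0.0]
ft_force: [0.3, -0.2, -0.5]
finger_gap: 0.079
```

Call:
servo_tool --plan '[[[85,0,0,0,0],[85,0,0,0,0],[85,-30,0,0,0],[85,-70,0,0,0],[85,-110,0,0,0],[85,-145,0,0,0],[85,-145,0,0,0]]]'

```text
time_s: 11.73
eef_pos: [0.4439, 0.2146, 0.2258]
ee_rot: [0.003, 1.562, 0.003]
ft_force: [1.7, -0.0, 0.6]
finger_gap: 0.0849
```

```bash
python3 -c "
from h import *
d,w=wrist(); save(d,'w2.png'); tops(w,132,150,440,305,45); tops(w,104,118,440,213,45)
go(576.6,3.3,200,9.7)"
```

```text
132 2706 ctr [440.3 303.4] size [46.4 36.9] ang 89.8 z 141.3
104 1917 ctr [440.6 213.1] size [36.2 44.2] ang 0.3 z 111.2
pos [442.9 214.1 222.9] jaw yaw 0.0 toolx [ 0.006   0.0025 -1.    ] j6 0.39 gap 85.2 F [ 0.1  0.1 -0.6] t 11.8
shift [  23.2 -210.8  133.6] turn -0.169
world x,y in tool [ 0.006 -0.     1.   ] [0.002 1.    0.   ]
```

View pics/w2.png

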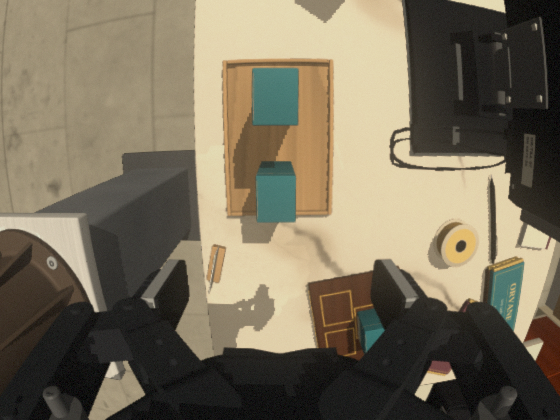

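Both tall cartons stand in the tray, middle at (276,192) and high at (276,97) in the picture. Now the low one.

Call:
servo_tool --plan '[[[85,0,-30,18,-0.04],[85,0,-65,40,-0.08],[85,5,-100,62,-0.12],[85,10,-135,85,-0.169],[85,18,-170,108,-0.169],[85,23,-200,127,-0.169],[85,23,-211,133.6,-0.169],[85,23,-211,133.6,-0.169],[85,23,-211,133.6,-0.169]]]'

```text
time_s: 12.53
eef_pos: [0.5737, 0.0019, 0.1953]
ee_rot: [-0.131, 1.569, 0.132]
ft_force: [-0.1, 0.6, -0.1]
finger_gap: 0.085
```

```bash
python3 -c "
from h import *
d,w=wrist(); tops(w,55,70,576,3,45)
save(d,'w3.png')
go(576.6,3.3,27,9.7)
import cv2
hsv=cv2.cvtColor(d['image'],cv2.COLOR_RGB2HSV)
m=(w[...,2]>.003)&(w[...,2]<.02)&(np.hypot(w[...,0]-.557,w[...,1])<.12)&(hsv[...,1]>60)&(hsv[...,0]<25)
p=(w[m][:,:2]*1000).astype(np.float32);print(cv2.minAreaRect(p))
"
```

```text
55 1967 ctr [577.1   3.2] size [36.3 50.4] ang 9.2 z 63.3
pos [573.5   2.7 195.6] jaw yaw 9.7 toolx [-1.8e-03  4.0e-04 -1.0e+00] j6 -0.22 gap 84.9 F [-0.4  0.2  0.4] t 12.6
shift [168.6  -0.    3.5] turn -0.001
world x,y in tool [-0.002 -0.168  0.986] [0.    0.986 0.168]
((558.595703125, 1.3181304931640625), (228.42547607421875, 233.0915985107422), 64.18501281738281)
```

View pics/w3.png

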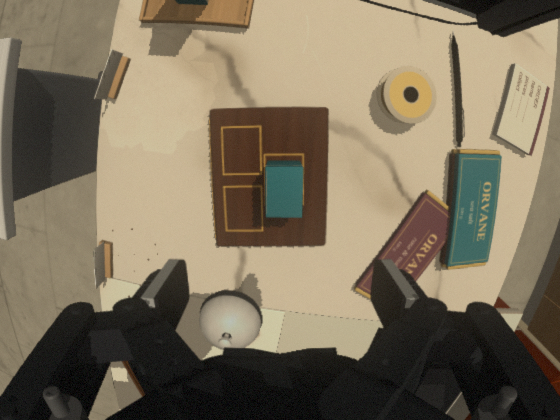

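The wrist view shows the two empty front outlines at (241,150) and (243,208), with low at (284,190). Gripping low.

Call:
servo_tool --plan '[[[85,30,0,3.5,0.005],[85,70,0,3.5,0.005],[85,110,0,3.5,0.005],[85,140,0,3.5,0.005],[85,158,0,3.5,0.005],[85,166,0,3.5,0.005],[85,168,0,3.5,0.005],[85,168,0,3.5,0.005],[30,168,0,3.5,0.005],[30,168,0,3.5,0.005],[30,168,0,3.5,0.005],[30,168,0,3.5,0.005]]]'

```text
time_s: 13.58
eef_pos: [0.5785, 0.0028, 0.0294]
ee_rot: [-0.129, 1.565, 0.129]
ft_force: [0.2, -0.3, 0.4]
finger_gap: 0.0384
```

Call:
servo_tool --plan '[[[30,0,0,0,0],[30,0,0,0,0],[30,0,0,0,0],[30,0,0,0,0],[30,0,0,0,0]]]'

```text
time_s: 14.0
eef_pos: [0.5784, 0.0027, 0.0295]
ee_rot: [-0.129, 1.566, 0.128]
ft_force: [-2.2, 1.2, 11.6]
finger_gap: 0.0349
```

Call:
servo_tool --plan '[[[30,-15,0,0,0],[30,-40,0,0,0],[30,-75,0,0,0],[30,-110,0,0,0],[30,-130,0,0,0],[30,-130,0,0,0]]]'

```text
time_s: 14.5
eef_pos: [0.5806, 0.0026, 0.1634]
ee_rot: [-0.129, 1.56, 0.128]
ft_force: [2.5, -0.5, -0.3]
finger_gap: 0.0346
```

```bash
python3 -c "
from h import *
go(447,-353,160,20.5)"
```

```text
pos [580.6   2.6 163.4] jaw yaw 9.4 toolx [ 7.2e-03 -4.0e-04 -1.0e+00] j6 -0.21 gap 34.6 F [ 2.5 -0.5 -0.3] t 14.5
shift [   2.5 -329.  -189.8] turn -0.194
world x,y in tool [ 0.007 -0.163  0.987] [-0.     0.987  0.163]
```

Call:
servo_tool --plan '[[[30,0,-12,-7,-0.02],[30,0,-36,-21,-0.05],[30,0,-66,-38,-0.08],[30,0,-98,-57,-0.11],[30,0,-130,-75,-0.14],[30,0,-162,-93,-0.17],[30,0,-194,-112,-0.194],[30,0,-226,-130,-0.194],[30,0,-258,-149,-0.194],[30,0,-288,-166,-0.194],[30,0,-312,-180,-0.194],[30,0,-324,-187,-0.194]]]'

```text
time_s: 15.5
eef_pos: [0.4448, -0.3502, 0.1579]
ee_rot: [-0.279, 1.553, 0.279]
ft_force: [0.3, 0.1, -0.3]
finger_gap: 0.0339
```

Call:
servo_tool --plan '[[[30,0,0,0,0],[30,0,0,0,0],[30,0,0,0,0]]]'

```text
time_s: 15.75
eef_pos: [0.4464, -0.3463, 0.1581]
ee_rot: [-0.28, 1.553, 0.282]
ft_force: [-0.1, 0.4, -1.5]
finger_gap: 0.0346
```

```bash
python3 -c "
from h import *
d,w=wrist(); save(d,'w4.png')
hsv=cv2.cvtColor(d['image'],cv2.COLOR_RGB2HSV)
m=(w[...,2]>.003)&(w[...,2]<.016)&(np.hypot(w[...,0]-.447,w[...,1]+.353)<.11)&(hsv[...,1]>80)&(hsv[...,0]<25)
p=(w[m][:,:2]*1000).astype(np.float32);print(cv2.minAreaRect(p))
go(447,-353,23.5,20.5)
"
```

```text
((451.6850280761719, -353.2947082519531), (130.37924194335938, 129.20135498046875), 20.427907943725586)
pos [ 446.6 -346.1  158.2] jaw yaw 20.6 toolx [-3.e-04  6.e-04 -1.e+00] j6 -1.07 gap 34.5 F [-0.4  0.3 -1.5] t 15.8
shift [134.7  -6.7  -2. ] turn 0.001
world x,y in tool [-0.    -0.351  0.936] [0.001 0.936 0.351]
```

View pics/w4.png

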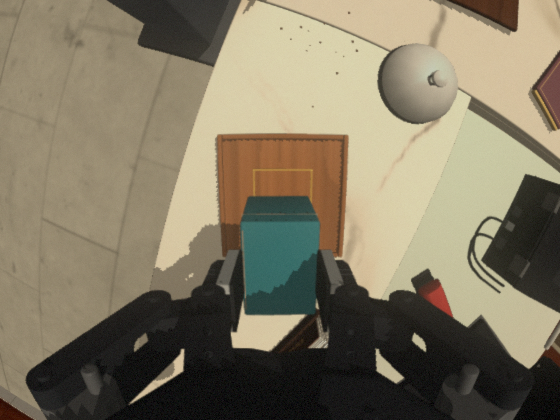

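The carton hangs over the tray, and the tray's corners are at (218,135) and (347,135). The brass square is just visible at (283,170). Correcting to the tray middle at about (451,-353) and lowering.

Call:
servo_tool --plan '[[[30,10,-4,1,0],[30,35,-8.5,2.1,0],[30,70,-8.5,2.1,0],[30,100,-8.5,2.1,0],[30,120,-8.5,2.1,0],[30,130,-8.5,2.1,0],[30,134.7,-8.5,2.1,0],[30,134.7,-8.5,2.1,0],[30,134.7,-8.5,2.1,0],[45,134.7,-8.5,2.1,0],[70,134.7,-8.5,2.1,0],[75,134.7,-8.5,2.1,0]]]'

```text
time_s: 16.8
eef_pos: [0.4518, -0.3549, 0.0244]
ee_rot: [-0.282, 1.552, 0.28]
ft_force: [-0.5, -1.2, -0.6]
finger_gap: 0.0678
```

Call:
servo_tool --plan '[[[80,0,0,0,0],[80,0,0,0,0],[80,-30,0,0,0],[80,-70,0,0,0],[80,-110,0,0,0],[80,-150,0,0,0],[80,-180,0,0,0],[80,-180,0,0,0],[80,-180,0,0,0]]]'

```text
time_s: 17.55
eef_pos: [0.4521, -0.3554, 0.2059]
ee_rot: [-0.283, 1.55, 0.278]
ft_force: [-0.0, 0.1, -0.8]
finger_gap: 0.08
```

```bash
python3 -c "
from h import *
d,w=wrist(); save(d,'w5.png'); tops(w,48,65,450,-353,60)
hsv=cv2.cvtColor(d['image'],cv2.COLOR_RGB2HSV)
m=(w[...,2]>.003)&(w[...,2]<.016)&(np.hypot(w[...,0]-.447,w[...,1]+.353)<.11)&(hsv[...,1]>80)&(hsv[...,0]<25)
p=(w[m][:,:2]*1000).astype(np.float32);print(cv2.minAreaRect(p))
go(440.6,213,220,0)
"
```

```text
48 1754 ctr [ 451.1 -353.6] size [36.7 49.4] ang 20.3 z 56.3
((452.1457214355469, -353.4537353515625), (130.78428649902344, 130.87197875976562), 20.949840545654297)
pos [ 451.3 -354.7  204.2] jaw yaw 20.5 toolx [ 9.e-04 -8.e-04 -1.e+00] j6 -1.08 gap 80.0 F [ 0.3 -0.8 -1. ] t 17.6
shift [-16.2 535.4 188.9] turn 0.358
world x,y in tool [ 0.001 -0.35   0.937] [-0.001  0.937  0.35 ]
```

View pics/w5.png

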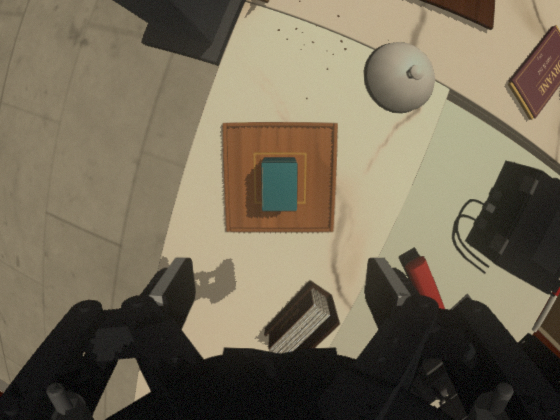

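Low stands inside the brass square at (280,184), centred to about 1 mm. Now back to fetch middle.

Call:
servo_tool --plan '[[[85,-16,25,9,0.02],[85,-16,60,21,0.05],[85,-16,98,35,0.09],[85,-16,136,48,0.13],[85,-16,174,61,0.17],[85,-16,212,75,0.21],[85,-16,250,88,0.25],[85,-16,288,102,0.29],[85,-16,326,115,0.33],[85,-16,364,128,0.358],[85,-16,402,142,0.358],[85,-16,440,155,0.358]]]'

```text
time_s: 18.6
eef_pos: [0.441, 0.1136, 0.2185]
ee_rot: [-0.0, 1.573, -0.001]
ft_force: [1.4, -0.9, -0.1]
finger_gap: 0.0849
```

```bash
python3 -c "
from h import *
go(440.6,213,220,0)
"
```

```text
pos [441.  113.6 218.5] jaw yaw -0.0 toolx [-2.2e-03 -4.0e-04 -1.0e+00] j6 0.19 gap 84.9 F [ 1.4 -0.9 -0.1] t 18.6
shift [-1.5 99.4 -0.4] turn -0.0
world x,y in tool [-0.002  0.     1.   ] [-0.  1. -0.]
```

Call:
servo_tool --plan '[[[85,0,35,0,0],[85,0,68,0,0],[85,0,90,0,0],[85,0,97,0,0],[85,0,97,0,0],[85,0,97,0,0]]]'

```text
time_s: 19.1
eef_pos: [0.4415, 0.2082, 0.2187]
ee_rot: [-0.002, 1.573, -0.0]
ft_force: [-0.2, -0.0, -0.4]
finger_gap: 0.0853
```

```bash
python3 -c "
from h import *
d,w=wrist(); tops(w,104,118,440,213,45)
go(440.6,213.1,74,0)
"
```

```text
104 2048 ctr [440.8 213.3] size [36.6 44. ] ang 0.2 z 111.2
pos [441.8 207.8 219. ] jaw yaw -0.0 toolx [-1.5e-03 -9.0e-04 -1.0e+00] j6 0.38 gap 85.0 F [ 0.3 -0.4 -0.6] t 19.1
shift [145.    5.4  -0.9] turn -0.0
world x,y in tool [-0.002  0.     1.   ] [-0.001  1.    -0.   ]
```

Call:
servo_tool --plan '[[[85,20,5.4,-1,0],[85,60,5.4,-1,0],[85,100,5.4,-1,0],[85,125,5.4,-1,0],[85,139,5.4,-1,0],[85,144,5.4,-1,0],[85,144,5.4,-1,0],[30,144,5.4,-1,0],[30,144,5.4,-1,0],[30,144,5.4,-1,0],[30,144,5.4,-1,0],[30,144,5.4,-1,0]]]'

```text
time_s: 20.15
eef_pos: [0.442, 0.2145, 0.0768]
ee_rot: [0.001, 1.569, 0.001]
ft_force: [-2.7, -0.9, 11.4]
finger_gap: 0.0348
```

Call:
servo_tool --plan '[[[30,0,0,0,0],[30,0,0,0,0],[30,0,0,0,0],[30,0,0,0,0],[30,0,0,0,0]]]'

```text
time_s: 20.57
eef_pos: [0.4419, 0.2145, 0.0768]
ee_rot: [0.0, 1.569, 0.001]
ft_force: [-1.6, -1.1, 12.5]
finger_gap: 0.0344
```

Call:
servo_tool --plan '[[[30,-15,0,0,0],[30,-35,0,0,0],[30,-60,0,0,0],[30,-80,0,0,0],[30,-80,0,0,0],[30,-80,0,0,0]]]'

```text
time_s: 21.07
eef_pos: [0.442, 0.2146, 0.1569]
ee_rot: [0.001, 1.568, 0.001]
ft_force: [0.1, -0.3, -1.6]
finger_gap: 0.0346
```

```bash
python3 -c "
from h import *
go(535.8,-32.5,155,11)"
```

```text
pos [442.  214.6 156.9] jaw yaw 0.0 toolx [ 0.0026  0.0011 -1.    ] j6 0.39 gap 34.6 F [ 0.1 -0.3 -1.6] t 21.1
shift [   1.9 -247.1   93.8] turn -0.192
world x,y in tool [ 0.003 -0.     1.   ] [0.001 1.    0.   ]
```

Call:
servo_tool --plan '[[[30,0,-12,4,-0.02],[30,0,-36,13,-0.04],[30,0,-66,25,-0.06],[30,0,-96,36,-0.08],[30,0,-126,48,-0.1],[30,0,-156,59,-0.13],[30,0,-186,70,-0.16],[30,0,-214,81,-0.192],[30,0,-235,90,-0.192],[30,0,-246,94,-0.192],[30,0,-246,94.5,-0.192],[30,0,-246,94.5,-0.192]]]'

```text
time_s: 22.07
eef_pos: [0.5351, -0.0317, 0.1549]
ee_rot: [-0.149, 1.567, 0.15]
ft_force: [-0.6, 0.2, -0.8]
finger_gap: 0.0346
```

Call:
servo_tool --plan '[[[30,0,0,0,0],[30,0,0,0,0]]]'

```text
time_s: 22.23
eef_pos: [0.5351, -0.0307, 0.1555]
ee_rot: [-0.151, 1.566, 0.152]
ft_force: [0.4, 0.2, -1.8]
finger_gap: 0.0343
```

```bash
python3 -c "
from h import *
go(536.8,-31.9,84.3,11)"
```

```text
pos [535.1 -30.7 155.5] jaw yaw 11.1 toolx [-8.e-04  3.e-04 -1.e+00] j6 -0.31 gap 34.3 F [ 0.4  0.2 -1.8] t 22.2
shift [71.2 -1.6  1.5] turn 0.001
world x,y in tool [-0.001 -0.192  0.981] [0.    0.981 0.192]
```

Call:
servo_tool --plan '[[[30,15,-1.6,1.2,0],[30,35,-1.6,1.2,0],[30,52,-1.6,1.2,0],[30,63,-1.6,1.2,0],[30,68,-1.6,1.2,0],[30,71.3,-1.6,1.2,0],[30,71.3,-1.6,1.2,0],[30,71.3,-1.6,1.2,0],[45,71.3,-1.6,1.2,0],[80,71.3,-1.6,1.2,0],[85,71.3,-1.6,1.2,0],[85,71.3,-1.6,1.2,0]]]'

```text
time_s: 23.23
eef_pos: [0.5375, -0.0332, 0.0848]
ee_rot: [-0.151, 1.565, 0.151]
ft_force: [-0.9, 0.8, -0.1]
finger_gap: 0.0794
```

Call:
servo_tool --plan '[[[85,0,0,0,0],[85,0,0,0,0],[85,-30,0,0,0],[85,-70,0,0,0],[85,-110,0,0,0],[85,-150,0,0,0],[85,-150,0,0,0],[85,-150,0,0,0]]]'

```text
time_s: 23.9
eef_pos: [0.5387, -0.0333, 0.2369]
ee_rot: [-0.151, 1.561, 0.15]
ft_force: [0.3, 0.1, -1.1]
finger_gap: 0.0852
```

```bash
python3 -c "
from h import *
d,w=wrist(); save(d,'w6.png');tops(w,110,126,535,-32,45)
go(440.5,303.4,245,0)"
```

```text
110 1867 ctr [537.1 -34.1] size [36.2 43.8] ang 10.4 z 118.3
pos [537.5 -33.2 235.1] jaw yaw 11.0 toolx [ 1.6e-03 -2.0e-04 -1.0e+00] j6 -0.31 gap 84.8 F [-0.6 -0.2 -0.4] t 23.9
shift [-10.1 348.9 -31. ] turn 0.192
world x,y in tool [ 0.002 -0.191  0.982] [-0.     0.982  0.191]
```

View pics/w6.png

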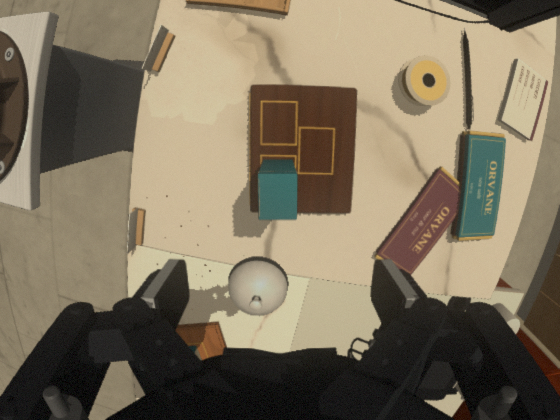

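Middle stands on its place at (278,195), within about 2 mm of its start. Now high, approaching with a raised TCP.

Call:
servo_tool --plan '[[[85,-5,25,-2,0.02],[85,-10,60,-5,0.05],[85,-10,98,-8,0.08],[85,-10,136,-12,0.11],[85,-10,174,-15,0.14],[85,-10,212,-18,0.17],[85,-10,250,-22,0.192],[85,-10,288,-25,0.192],[85,-10,320,-29,0.192],[85,-10,340,-31,0.192],[85,-10,349,-31,0.192],[85,-10,349,-31,0.192]]]'

```text
time_s: 24.95
eef_pos: [0.4391, 0.3047, 0.243]
ee_rot: [-0.003, 1.573, 0.001]
ft_force: [0.5, -0.4, -0.4]
finger_gap: 0.0856
```

Call:
servo_tool --plan '[[[85,0,0,0,0],[85,0,0,0,0]]]'

```text
time_s: 25.12
eef_pos: [0.4403, 0.3023, 0.2438]
ee_rot: [-0.0, 1.572, -0.001]
ft_force: [-0.4, 0.2, 0.7]
finger_gap: 0.0852
```

```bash
python3 -c "
from h import *
d,w=wrist(); tops(w,132,150,440,303,45)
go(440.5,303.4,92,0)
"
```

```text
132 2200 ctr [440.5 303.4] size [45.8 36.6] ang 89.7 z 141.3
pos [440.5 302.3 244. ] jaw yaw -0.1 toolx [-6.e-04 -7.e-04 -1.e+00] j6 0.55 gap 85.4 F [ 0.1 -0.4 -0.6] t 25.2
shift [1.52e+02 1.20e+00 1.00e-01] turn -0.001
world x,y in tool [-0.001  0.001  1.   ] [-0.001  1.    -0.001]
```

Call:
servo_tool --plan '[[[85,20,1.2,0,0],[85,60,1.2,0,0],[85,100,1.2,0,0],[85,130,1.2,0,0],[85,146,1.2,0,0],[85,151,1.2,0,0],[85,151,1.2,0,0],[30,151,1.2,0,0],[30,151,1.2,0,0],[30,151,1.2,0,0],[30,151,1.2,0,0],[30,151,1.2,0,0]]]'

```text
time_s: 26.17
eef_pos: [0.441, 0.3052, 0.0946]
ee_rot: [0.001, 1.569, 0.001]
ft_force: [-0.5, -1.9, 10.9]
finger_gap: 0.0349
```

Call:
servo_tool --plan '[[[30,0,0,0,0],[30,0,0,0,0],[30,0,0,0,0],[30,0,0,0,0],[30,0,0,0,0]]]'

```text
time_s: 26.58
eef_pos: [0.4409, 0.3052, 0.0946]
ee_rot: [0.001, 1.569, 0.001]
ft_force: [0.6, -0.9, 11.2]
finger_gap: 0.0351
```

Call:
servo_tool --plan '[[[30,-15,0,0,0],[30,-35,0,0,0],[30,-60,0,0,0],[30,-75,0,0,0],[30,-75,0,0,0],[30,-75,0,0,0]]]'

```text
time_s: 27.08
eef_pos: [0.4407, 0.3051, 0.1694]
ee_rot: [0.001, 1.569, 0.001]
ft_force: [-0.6, -0.2, -1.8]
finger_gap: 0.035
```

```bash
python3 -c "
from h import *
go(524.5,29.8,168,11)"
```

```text
pos [440.7 305.1 169.4] jaw yaw 0.0 toolx [ 0.002   0.0012 -1.    ] j6 0.55 gap 35.0 F [-0.6 -0.2 -1.8] t 27.1
shift [   1.2 -275.3   83.7] turn -0.192
world x,y in tool [ 0.002 -0.     1.   ] [0.001 1.    0.   ]
```

Call:
servo_tool --plan '[[[30,0,-12,4,-0.02],[30,0,-36,11,-0.04],[30,0,-66,20,-0.06],[30,0,-96,29,-0.08],[30,0,-126,38,-0.1],[30,0,-156,47,-0.12],[30,0,-186,56,-0.14],[30,0,-216,65,-0.16],[30,0,-244,74,-0.18],[30,0,-264,81,-0.192],[30,0,-274,84,-0.192],[30,0,-274,84,-0.192]]]'

```text
time_s: 28.08
eef_pos: [0.5242, 0.029, 0.1675]
ee_rot: [-0.149, 1.567, 0.149]
ft_force: [0.7, 0.5, -1.4]
finger_gap: 0.0351
```

Call:
servo_tool --plan '[[[30,0,0,0,0],[30,0,0,0,0],[30,0,0,0,0]]]'

```text
time_s: 28.33
eef_pos: [0.5237, 0.0318, 0.1682]
ee_rot: [-0.151, 1.566, 0.152]
ft_force: [0.4, 0.7, -1.6]
finger_gap: 0.0349
```

```bash
python3 -c "
from h import *
go(524,31,102.2,11)"
```

```text
pos [523.7  31.8 168.2] jaw yaw 11.1 toolx [-6.e-04  1.e-04 -1.e+00] j6 -0.19 gap 34.9 F [ 0.4  0.7 -1.6] t 28.3
shift [66.  -0.8  0.2] turn 0.001
world x,y in tool [-0.001 -0.192  0.981] [0.    0.981 0.192]
```

Call:
servo_tool --plan '[[[30,15,-0.5,0,0],[30,35,-0.5,0,0],[30,50,-0.5,0,0],[30,60,-0.5,0,0],[30,64,-0.5,0,0],[30,66,-0.5,0,0],[30,66,-0.5,0,0],[30,66,-0.5,0,0],[45,66,-0.5,0,0],[80,66,-0.5,0,0],[85,66,-0.5,0,0],[85,66,-0.5,0,0]]]'

```text
time_s: 29.33
eef_pos: [0.5246, 0.0302, 0.1028]
ee_rot: [-0.151, 1.565, 0.151]
ft_force: [0.6, 0.1, 0.0]
finger_gap: 0.0794
```

Call:
servo_tool --plan '[[[85,0,0,0,0],[85,0,0,0,0],[85,-30,0,0,0],[85,-70,0,0,0],[85,-110,0,0,0],[85,-150,0,0,0],[85,-150,0,0,0],[85,-150,0,0,0]]]'

```text
time_s: 30.0
eef_pos: [0.5257, 0.0302, 0.2549]
ee_rot: [-0.151, 1.561, 0.15]
ft_force: [-0.9, 0.5, 0.0]
finger_gap: 0.0851
```

```bash
python3 -c "
from h import *
d,w=wrist(); save(d,'w7.png');tops(w,110,126,535,-34,35);tops(w,138,155,523,29,45)
d=cam('side'); save(d,'s7.png'); w=cloud(d); tops(w,138,155,523,29,45); tops(w,48,65,451,-353,45,8)
go(524,31,300,11)"
```

```text
110 1427 ctr [536.8 -34.4] size [36.1 43.9] ang 11.5 z 118.1
138 2114 ctr [524.7  28.8] size [36.3 45.7] ang 11.5 z 148.2
138 182 ctr [524.3  28.5] size [35.8 50. ] ang 12.2 z 147.0
48 107 ctr [ 451.2 -354. ] size [35.8 54.7] ang 22.8 z 55.7
pos [523.9  30.2 252. ] jaw yaw 11.0 toolx [-5.e-04  0.e+00 -1.e+00] j6 -0.19 gap 85.0 F [-0.4 -0.2 -0.2] t 30.1
shift [-48.    0.7   0.2] turn -0.0
world x,y in tool [-0.001 -0.191  0.982] [0.    0.982 0.191]
```

View pics/w7.png

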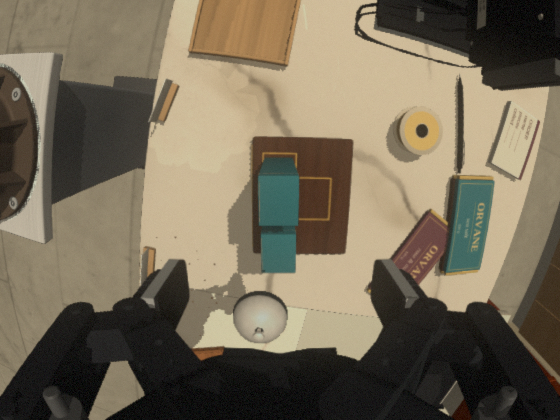

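View pics/s7.png

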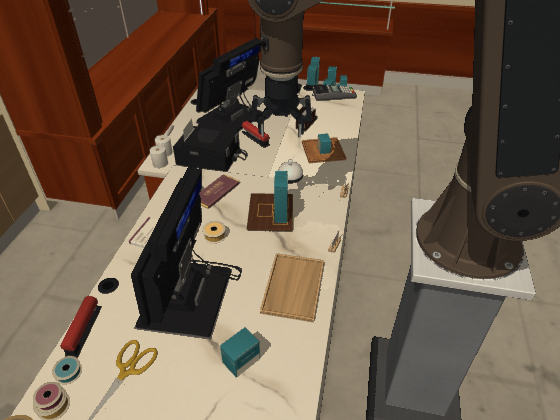

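Everything is in place: high and middle on the board (281,200) in the side view, low in the serving tray (324,145), cards and spool where they were, and the gripper clear. Handing in.

```bash
python3 -c "
from h import *
print(manip.finish_job())"
```

```text
the job is handed in; nothing more can be done
None
```

I moved the high carton and then the middle one into the side tray. I then set the low carton in the middle of the serving tray and put middle and high back on the board. I handed the job in at about 30 s of the 141 s allowed; handing in gives no verdict.

The last camera checks showed:

| Carton | Result | Angle |
|---|---|---|
| High | about 1.5 mm from its start position | within about 1° of the board |
| Middle | about 2.5 mm from its start position | within about 1° of the board |
| Low | about 1 mm from the serving tray's middle | upright on the tray floor |

- **Other objects:** The price cards and the ribbon spool look unmoved in the last pictures, but I did not measure them again. The gripper was raised clear of everything at the end.
- **Disagreement:** The far cameras and the wrist camera put the serving tray's centre about 4 mm apart. I used the wrist reading, and the brass square visible around the low carton supported it.
- **Failed checks:** None.

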